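Stop the modelling stand from rocking

TASK

The green modelling stand tips when a front corner is pressed, because the two levelling screws at its front corners (black knobs) hang short of the table by different, unknown amounts. Turn each knob clockwise, feeling for it, until its foot carries a clear share of the load and neither front corner rocks any more, but stop before the fixed foot between them starts to lift: in the end all five feet must bear and the stand must stay level. Do not lean hard on the stand or shove it about, leave the bowl standing on the wheel, leave the other things on the table alone, and let go at the end.

Things in the scene. Friction and masses are not known exactly. Their poses are not given: they have to be found in the camera images.
- stand: modelling stand, about 3 kg, loose: green steel deck 250 x 310 x 12 mm, its top 46 mm above the table, with a round steel wheel (radius 82, top at 70 mm, centre at local x = +35). Origin under the deck centre at table level; local x points from the front edge (two black knobs, nearer the robot) to the rear, y left, z up. Stands on three fixed rubber feet, level at the start.
- jack_l: left front levelling jack at local (-95, 125) of the stand: upright round fluted black knob, 36 mm diameter, 36 mm tall, from 58 to 94 mm above the table, over a brass collar 30 mm wide. Origin on the knob's axis 78 mm above the table, a good grip height; its axes are the stand's and do not turn with the knob, which also keeps its height when turned. Knob friction about 0.05 N m.
- sole_l (a point): point on the table under the left knob's axis (fixed to the stand). Above it hangs the jack's 26 mm rubber foot, 0.7 to 5 mm clear of the table at the start, unknown. Turning the knob clockwise seen from above lowers the foot 2 mm per radian. The foot is springy (10 N per mm). Once it bears it lifts the corner, so a gripper holding the knob is pushed up, by roughly 4 to 8 N per further radian. The screw stays where it is left.
- jack_r: right front levelling jack at local (-95, -125) of the stand, the same as the left one, with its own unknown gap
- sole_r (a point): point on the table under the right knob's axis (fixed to the stand); the right jack's foot above it works as the left one
- foot_front: fixed foot, 34 mm high with a springy rubber sole (28 mm diameter, 15 N per mm), under the middle of the stand's front edge, at local (-100, 0); origin at its sole. At the start it carries about half of the weight (some 18 N).
- foot_back_l: fixed foot, same kind, at the rear left, local (100, 125); origin at its sole
- foot_back_r: fixed foot, same kind, at the rear right, local (100, -125); origin at its sole
- bowl: terracotta bowl, 110 mm wide, 50 mm high, 0.3 kg, standing loose on the wheel; origin at the centre of its underside
- wheel_top (a point): centre of the wheel's upper face, 70 mm above the table
- mug: blue ceramic mug, 74 mm wide, 85 mm high, a bystander; origin at its underside
- jar: jar with white cap, 70 mm wide, 100 mm high, a bystander; origin at its underside
- spatula: spatula, 200 mm long, lying along its x, a bystander
- brush: brush, 180 mm long, lying along its x, a bystander
- rib: thin wooden rib 100 x 60 x 6 mm, a bystander
- cup: terracotta cup, 70 mm wide, 70 mm high, a bystander
Mind the look-alikes: they are no part of the job. What is shaped like the bowl but pink or red is not meant.

How it is judged:
At the end, for the whole second after the job is handed in: Both levelling feet press on the table with more than 1.2 N each, the fixed front foot with more than 2 N and each rear foot with more than 1 N; the stand is level within 0.012 rad and still; the bowl stands upright within 35 mm of the wheel's centre (contact force between each of jack_l, jack_r and table above 1.2 N and contact force between foot_front and table above 2 N and contact force between each of foot_back_l, foot_back_r and table above 1 N and angle between stand's own z axis and vertical below 0.012 rad and linear speed of stand below 0.005 m/s and angular speed of stand below 0.03 rad/s and horizontal distance between bowl and wheel_top below 0.035 m and angle between bowl's own z axis and vertical below 0.1 rad); the robot touches nothing.
It fails at once if the stand is pushed more than 25 mm from where it was (distance of stand from where it was at the start of the episode above 0.025 m).
It fails at once if the stand is leaned on so hard that it presses on the table with more than 66 N in all (over 25 N on top of its own weight) (contact force between stand and table above 66 N).
It fails at once if the bowl is moved more than 40 mm or tipped over (distance of bowl from where it was at the start of the episode above 0.04 m or angle between bowl's own z axis and vertical above 0.3 rad).
It fails at once if a bystander is moved more than 20 mm (distance of any of mug, jar, spatula, brush, rib, cup from where it was at the start of the episode above 0.02 m).
It also fails if it takes over 72 s, if anything falls off the work surface, if the arm or the gripper's body presses on something with over 40 N, if the wrist force passes 120 N, or if a joint passes its speed limit or range.

ROBOT

A 7-joint arm with a two-finger parallel gripper is mounted at the origin on the work surface. World frame = base frame: x ahead of the robot, y to its left, z up, the work surface at z = 0. Lengths are in m, angles in rad, forces in N, time in s.
With the tool pointing down it reaches from about 0.425 to 0.875 m from the base axis. Payload 4.7 kg.
Tool frame: the origin (TCP) lies on the mounting face of the last link; the fingertips stand 182 mm ahead of it and the grasp point (between the pads) lies 164 mm ahead of it; z points along the fingers, y is the direction in which the jaws open and shut (so a half turn about z gives the same grasp; the last joint's range is limited). The gripper opens to 87 mm and grips with 3 to 60 N. Pads are 19 mm wide; open, the fingers measure 117 mm over their backs; the gripper's body (75 mm by 190 mm) begins 51 mm behind the grasp point.
Start: joints at [0.014, 0.321, -0.07, 1.45, 0.023, 1.371, -0.057], TCP at [0.65, -0, 0.405] pointing down, gripper open.
Joint ranges: [-2.86, 2.86], [-0.3, 2.09], [-1.38, 1.24], [0.06, 2.45], [-1.56, 4.7], [0.09, 2.05], [-2.69, 2.69]. Speed limits (rad/s): [2.57, 2.57, 3.14, 3.14, 3.14, 3.14, 3.14].

INTERFACE

Orientations are given as a rotation vector (axis times angle).
In Python, from bench import ctrl gives the robot as it stands. The module is installed in compiled form; this text tells all that it offers.
- The arm moves only by the tool play_rows, never from a script. Its argument "targets" is text: rows parted by semicolons, each of 7 numbers parted by spaces: the shift along the tool's x, y, z in cm, then the turn, a rotation vector about the tool's x, y, z in rad, then the opening, from -1 (shut) to 1 (fully open). In form: x y z ax ay az grip; .... A call has 1 to 20 rows; each row shifts and turns the pose as measured when the row begins, along the tool's axes as they then stand; what a row does not reach is not made up. A row lasts 1/8 s, in which the tool goes at most 62.5 mm and 10.7 degrees, less where a joint would pass 70% of its speed; a pose out of reach is approached as far as the arm can. A call is refused whole if a number of a shift passes 6.25 or a number of a turn 0.188, either way. A call with a gripper value outside its range is refused whole. The fingers move at their own pace and stop on an object; "newtons" is the grip in N (left out, the last holds). Time passes only in rows, so rows that do not move let the fingers close. It gives the time, the measured TCP pose, the force and the opening at its end, in the units of the state.
- ctrl.get_state(): the state, without advancing time (a new reading comes with each control period).
- ctrl.get_image(name): name is "scene" or "side" or "wrist"; returns a dict with "pixels" (384x512x3 uint8, blue, green, red), "depth" (384x512 float32, m along the optical axis (not along the pixel's ray), 0 where there is no reading), "intrinsics" (3x3 intrinsics, pixels), "R" (3x3) and "t" (3): a world point X has camera coordinates R X + t. Camera axes: x right, y down, z forward; pixel columns grow to the right and rows downward; lengths in m; the calibration is good to about 2 mm. A picture is of the moment at which its call begins.
- ctrl.close_job(): hands the job in, once; it reports no verdict.
The state is a dict: "time": time; "joint_positions": joint angles; "qd": joint speeds; "joint_torque": joint torques, N m; "position": TCP position; "tool_rot": TCP orientation; "ft_force": force on the tool from outside, world axes, zero at the start; "torque": the same for the moment, N m; "grip_width": opening from 0.0 (shut) to 1.0 (fully open).
Only numpy, scipy, OpenCV 4.12 (cv2) and the standard library are available. Lean on these libraries where they do the work, as an engineer would, in place of code of your own. Each camera call takes 0.05 s, during which the arm holds its last target.

## Working session

There is one attempt and no reset: what is moved stays moved. The work goes in short steps, Python scripts to look and compute and a tool call to move; the robot and the scene stay as the last step left them, time stands still between calls to the robot, and variables do not carry over. Pictures are saved under pics/ and viewed, and the job is handed in when it is done.

Besides the shell and the picture viewer there is one more tool, called after "Request:" as name(argument=value, ...) on one line, values as JSON. play_rows: Moves the arm, as the interface text tells. Its arguments: {"type":"object","properties":{"targets":{"type":"string"},"newtons":{"type":"number"}},"required":["targets"]}

```bash
mkdir -p pics; cat > h.py <<'E'
import cv2, numpy as np
from bench import ctrl
def snap(n,f):
    im=ctrl.get_image(n); np.savez('pics/'+f+'.npz',**im); cv2.imwrite('pics/'+f+'.png',im['pixels']); return im
def ld(f): return dict(np.load('pics/'+f+'.npz'))
def w(im,u,v,d=None):
    K=im['intrinsics']; d=im['depth'][v,u] if d is None else d
    c=np.array([(u-K[0,2])/K[0,0]*d,(v-K[1,2])/K[1,1]*d,d]); return im['R'].T@(c-im['t'])
def wz(im,u,v,z):
    K=im['intrinsics']; r=im['R'].T@np.array([(u-K[0,2])/K[0,0],(v-K[1,2])/K[1,1],1]); o=-im['R'].T@im['t']
    return o+r*(z-o[2])/r[2]
E
python3 - <<'E'
from h import *
print(ctrl.get_state())
for n in('scene','side','wrist'): snap(n,n+'0')
E
```

```text
{'time': 0.0, 'joint_positions': array([ 0.01408456,  0.32184805, -0.07009442,  1.45168191,  0.02258446,
        1.37081517, -0.05689111]), 'qd': array([ 0.00071099,  0.00117212, -0.00106369,  0.00084976,  0.00044357,
       -0.00029933,  0.00146095]), 'joint_torque': array([-2.58547143e-04, -4.91284704e+01, -4.03903294e-01, -3.12526345e+01,
       -6.40594075e-02,  4.37659642e-02,  1.61017233e-04]), 'position': array([ 6.49791817e-01, -1.40964415e-05,  4.03641512e-01]), 'tool_rot': array([-2.22043181, -2.22056758,  0.00227051]), 'ft_force': array([0.68031066, 1.18055478, 0.5335794 ]), 'torque': array([-0.05005412, -0.00025574, -0.02840294]), 'grip_width': 0.9977414828797503}
```

View pics/scene0.png

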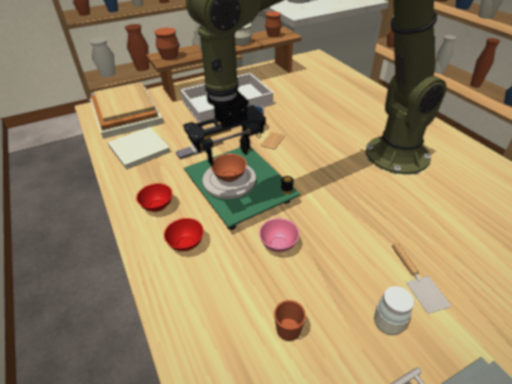

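View pics/side0.png

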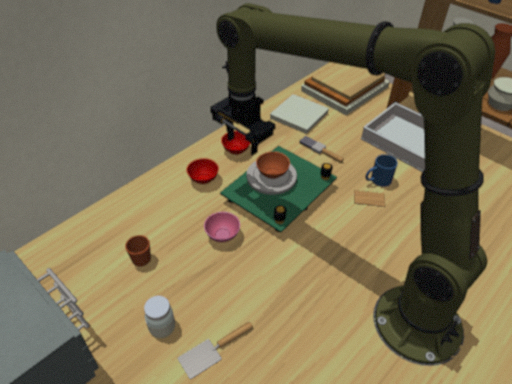

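View pics/wrist0.png

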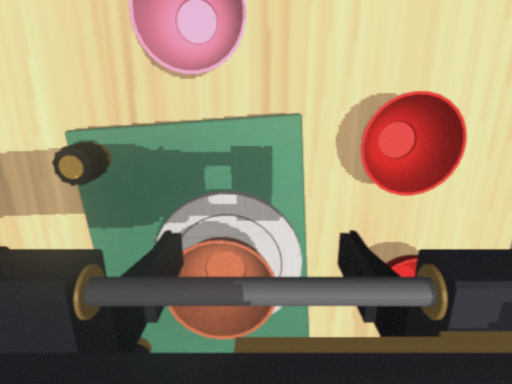

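Scene: the terracotta bowl on the wheel of the green stand is at side (272,165). The knobs are at side (280,212) and (326,170). The red and pink bowls standing off the stand are look-alikes.

```bash
python3 - <<'E'
from h import *
a=ld('side0'); c=a['pixels'][130:240,210:350]; cv2.imwrite('pics/s_c.png',cv2.resize(c,None,fx=5,fy=5,interpolation=2))
b=ld('wrist0'); c=b['pixels'][100:240,30:170]; cv2.imwrite('pics/w_c.png',cv2.resize(c,None,fx=4,fy=4,interpolation=2))
for p in [(280,208),(326,166)]: print('side',w(a,*p))
print('wr',w(b,70,168), wz(b,70,168,.094))
for p in [(68,132),(300,114),(308,330)]: print('deckcorner',wz(b,*p,.046),w(b,p[0]+(4 if p[0]<200 else -4),p[1]+4))
s=ld('scene0'); print('scene knob',wz(s,287,180,.094))
E
```

```text
side [0.4765252  0.01651198 0.09535622]
side [ 0.49291588 -0.22672113  0.09506731]
wr [0.473404   0.01835731 0.09374763] [0.47355726 0.01841357 0.094     ]
deckcorner [0.44899727 0.04593225 0.046     ] [0.45172334 0.04166372 0.04475632]
deckcorner [0.68946922 0.06439934 0.046     ] [0.68566028 0.06032355 0.04469544]
deckcorner [ 0.70968562 -0.20140225  0.046     ] [ 0.70500568 -0.20823007  0.04520756]
scene knob [0.47883044 0.02497685 0.094     ]
```

View pics/s_c.png

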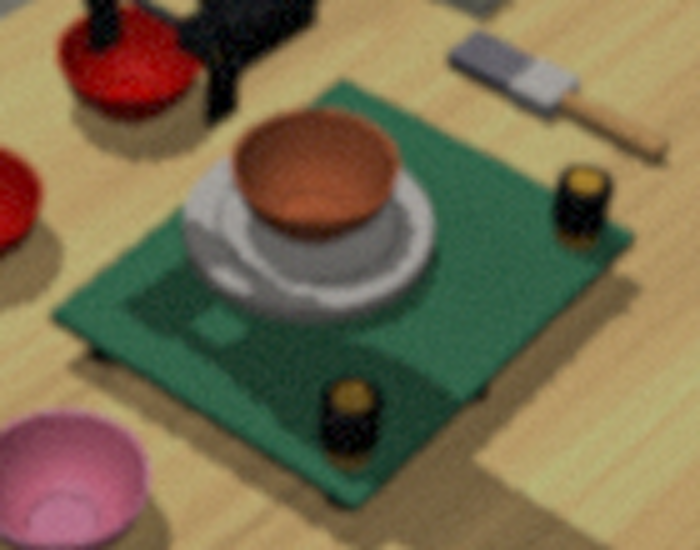

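View pics/w_c.png

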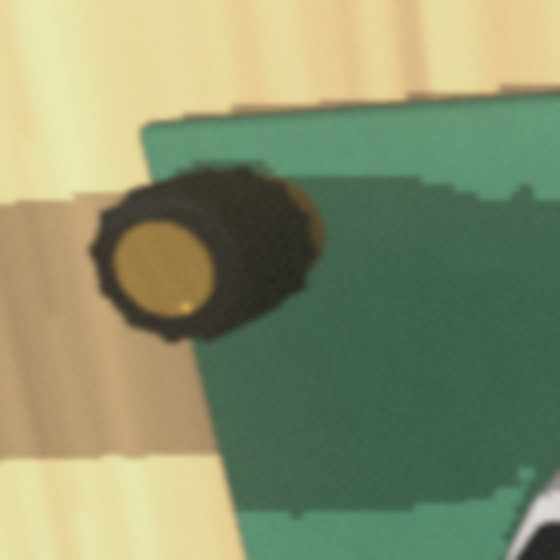

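```bash
python3 - <<'E'
from h import *
a=ld('side0');b=ld('wrist0')
L1=wz(a,280.4,209,.094);R1=wz(a,327.2,166.4,.094);L2=wz(b,70.75,165.75,.094)
print(L1,R1,np.linalg.norm(L1-R1),L2)
d=wz(b,300,114,.046)-wz(b,68,132,.046); y=np.arctan2(d[1],d[0]); print('yaw',y, L2[:2]+.25*np.array([np.sin(y),-np.cos(y)]))
E
```

```text
[0.47379088 0.01770598 0.094     ] [ 0.48957778 -0.22895345  0.094     ] 0.24716411270698346 [0.47461709 0.02052872 0.094     ]
yaw 0.07664477402512762 [ 0.49375953 -0.22873734]
```

Request:
play_rows(targets="0.5 -4.4 0 0 0 0 1;0.5 -4.4 0 0 0 0 1;0.5 -4.4 0 0 0 0 1;0.5 -4.4 0 0 0 0 1;0 0 0 0 0 0 1")

```text
time: 0.78
position: [0.4685, 0.0204, 0.4008]
tool_rot: [-2.219, -2.218, 0.008]
ft_force: [0.5, -0.4, 0.1]
grip_width: 0.995
```

Request:
play_rows(targets="0 0.5 2 0 0 -0.185 1;0 0 2 0 0 -0.185 1;0 0 2 0 0 -0.185 1;0 0 0 0 0 -0.185 1;0 0 0 0 0 -0.185 1;0 0 0 0 0 -0.185 1;0 0 0 0 0 -0.185 1;0 0 0 0 0 -0.185 1;0 0 0 0 0 -0.185 1;0 0 0 0 0 -0.185 1;0 0 0 0 0 -0.185 1;0 0 0 0 0 -0.185 1;0 0 0 0 0 -0.185 1;0 0 0 0 0 0 1")

```text
time: 2.52
position: [0.485, 0.0181, 0.3372]
tool_rot: [1.32, -2.85, 0.0]
ft_force: [-0.3, -0.2, 0.4]
grip_width: 1.0
```

```bash
cat > st.py <<'E'
from h import *
from scipy.spatial.transform import Rotation as R
import sys
def st(tgt=None):
    s=ctrl.get_state(); M=R.from_rotvec(s['tool_rot']).as_matrix()
    print('t',round(s['time'],2),'p',s['position'].round(4),'q',s['joint_positions'].round(2),'F',s['ft_force'].round(2),'T',s['torque'].round(3),'g',round(s['grip_width'],3))
    print('toolx',M[:,0].round(3),'z',M[:,2].round(4),'angle',np.arctan2(M[1,0],M[0,0]).round(3))
    if tgt is not None: 
        print('shift cm',(M.T@(np.array(tgt)-s['position'])*100).round(2))
    g=s['position']+.164*M[:,2]; print('grasp pt',g.round(4))
    up=np.cross(M[:,2],[0,0,-1]); print('tilt fix (tool rotvec)',(M.T@up).round(4))
if __name__=='__main__':
    st([float(x) for x in sys.argv[1:4]] if len(sys.argv)>3 else None)
E
python3 st.py 0.4742 0.0195 0.242; python3 -c "
from h import *
snap('wrist','wrist1')"
```

```text
t 2.52 p [0.485  0.0181 0.3372] q [ 0.01  0.02 -0.1   1.93  0.    1.18  2.34] F [-0.34 -0.23  0.38] T [0.187 0.05  0.004] g 1.0
toolx [-0.646 -0.763  0.001] z [-8.e-04 -4.e-04 -1.e+00] angle -2.274
shift cm [0.59 0.91 9.52]
grasp pt [0.4849 0.0181 0.1732]
tilt fix (tool rotvec) [ 0.0004 -0.0008 -0.    ]
```

View pics/wrist1.png

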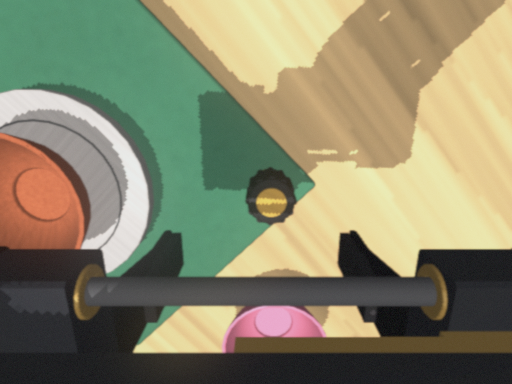

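Knob cap is at (271,203) in this wrist picture; the pink look-alike is below it, off the stand.

```bash
python3 - <<'E'
from h import *
b=ld('wrist1'); c=b['pixels'][150:240,225:320]; cv2.imwrite('pics/c1.png',cv2.resize(c,None,fx=6,fy=6,interpolation=2))
print(wz(b,271,203,.094),w(b,271,203)); 
g=cv2.cvtColor(b['pixels'],cv2.COLOR_BGR2HSV)
E
```

```text
[0.474179   0.01990981 0.094     ] [0.47415044 0.01986745 0.09414919]
```

View pics/c1.png

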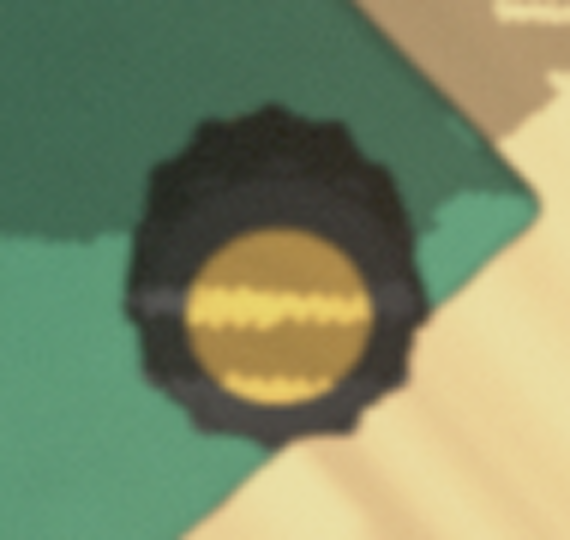

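Request:
play_rows(targets="0.55 0.93 0 0 0 0 1;0 0 0 0 0 0 1")

```text
time: 2.82
position: [0.4738, 0.02, 0.3369]
tool_rot: [1.312, -2.853, -0.001]
ft_force: [-0.3, 0.2, 0.1]
grip_width: 0.995
```

```bash
python3 st.py 0.4743 0.0199 0.243
```

```text
t 2.83 p [0.4738 0.02   0.3369] q [ 0.01  0.   -0.1   1.96  0.    1.18  2.33] F [-0.35  0.19  0.1 ] T [ 0.077 -0.032 -0.057] g 0.995
toolx [-0.651 -0.759  0.001] z [-1.6e-03 -3.0e-04 -1.0e+00] angle -2.279
shift cm [-0.03 -0.05  9.39]
grasp pt [0.4736 0.02   0.1729]
tilt fix (tool rotvec) [ 0.001  -0.0013  0.    ]
```

Request:
play_rows(targets="0 0 3 0 0 0 1;0 0 3 0 0 0 1;0 0 2.3 0 0 0 1;0 0 0.9 0 0 0 1;0 0 0 0 0 0 1")

```text
time: 3.45
position: [0.4743, 0.0202, 0.2443]
tool_rot: [-1.305, 2.854, -0.003]
ft_force: [-0.0, -0.8, -0.1]
grip_width: 1.0
```

```bash
python3 st.py 0.4743 0.0199 0.243
```

```text
t 3.45 p [0.4743 0.0202 0.2443] q [ 0.    0.1  -0.11  2.06  0.01  0.98  2.32] F [-0.01 -0.78 -0.05] T [ 0.156  0.022 -0.026] g 1.0
toolx [-0.654 -0.756 -0.002] z [ 3.6e-03 -3.0e-04 -1.0e+00] angle -2.284
shift cm [ 0.02 -0.02  0.13]
grasp pt [0.4749 0.0201 0.0803]
tilt fix (tool rotvec) [-0.0029  0.0021 -0.    ]
```

Request:
play_rows(targets="0 0 0.1 -0.003 0.002 0 -1;0 0 0 0 0 0 -1;0 0 0 0 0 0 -1;0 0 0 0 0 0 -1", newtons=15)

```text
time: 3.95
position: [0.4756, 0.0203, 0.246]
tool_rot: [-1.304, 2.853, -0.003]
ft_force: [-0.4, -0.3, 0.4]
grip_width: 0.628
```

```bash
python3 st.py 0.4743 0.0199 0.243
```

```text
t 3.95 p [0.4756 0.0203 0.246 ] q [ 0.    0.1  -0.11  2.05  0.01  0.98  2.32] F [-0.45 -0.29  0.43] T [0.149 0.019 0.029] g 0.628
toolx [-0.654 -0.756 -0.003] z [ 4.8e-03  4.0e-04 -1.0e+00] angle -2.284
shift cm [0.11 0.07 0.3 ]
grasp pt [0.4764 0.0203 0.082 ]
tilt fix (tool rotvec) [-0.0034  0.0035  0.    ]
```

Request:
play_rows(targets="0.1 0.07 0.2 -0.003 0.003 0 -1;0 0 0 0 0 0 -1;0 0 0 0 0 0 -1;0 0 0 0 0 0 -1")

```text
time: 4.45
position: [0.4749, 0.0192, 0.2439]
tool_rot: [-1.305, 2.856, -0.003]
ft_force: [0.5, -0.5, -0.5]
grip_width: 0.406
```

```bash
python3 st.py 0.4743 0.0199 0.243
```

```text
t 4.45 p [0.4749 0.0192 0.2439] q [ 0.    0.1  -0.1   2.05  0.01  0.98  2.32] F [ 0.54 -0.46 -0.5 ] T [ 0.057 -0.101 -0.005] g 0.406
toolx [-0.655 -0.756 -0.001] z [ 0.0024 -0.001  -1.    ] angle -2.285
shift cm [-0.02  0.09  0.09]
grasp pt [0.4752 0.019  0.0799]
tilt fix (tool rotvec) [-0.0025  0.0008 -0.    ]
```

Request:
play_rows(targets="0 0 0 0 0 0.1 -1;0 0 0 0 0 0.1 -1;0 0 0 0 0 0 -1")

```text
time: 4.82
position: [0.475, 0.0191, 0.2439]
tool_rot: [-1.006, 2.974, -0.003]
ft_force: [0.8, -0.5, -0.9]
grip_width: 0.409
```

```bash
cat > feel.py <<'E'
from h import *
from scipy.spatial.transform import Rotation as R
import sys
n=int(sys.argv[1]) if len(sys.argv)>1 else 4
F=[];T=[];P=[];A=[];Z=[]
for i in range(n):
    ctrl.get_image('wrist'); s=ctrl.get_state(); M=R.from_rotvec(s['tool_rot']).as_matrix()
    F.append(s['ft_force']);T.append(s['torque']);P.append(s['position']);A.append(np.arctan2(M[1,0],M[0,0]));Z.append(M.T@np.cross(M[:,2],[0,0,-1]))
print('t',round(s['time'],2),'F',np.mean(F,0).round(2),'sd',np.std(F,0).round(2),'T',np.mean(T,0).round(3),'P',np.mean(P,0).round(4),'sdP',np.std(P,0).round(4),'ang',np.mean(A).round(3),'tiltfix',np.mean(Z,0).round(4),'g',round(s['grip_width'],3),'q7',s['joint_positions'][6].round(2),
 'xyfix cm to L/R',(M.T@(np.array([.4743,.0199,0])-np.mean(P,0)-.164*np.array([M[0,2],M[1,2],0]))*100)[:2].round(2))
E
python3 feel.py 5
```

```text
t 5.08 F [ 0.63 -0.79 -0.69] sd [0.34 0.29 0.75] T [ 0.07  -0.162 -0.033] P [0.475  0.0191 0.2439] sdP [0. 0. 0.] ang -2.489 tiltfix [-0.0026  0.0013 -0.    ] g 0.407 q7 2.12 xyfix cm to L/R [0.05 0.21]
```

Request:
play_rows(targets="0 0 0 0 0 0.1 -1;0 0 0 0 0 0.1 -1;0 0 0 0 0 0 -1")

```text
time: 5.45
position: [0.475, 0.019, 0.2439]
tool_rot: [-0.7, 3.06, -0.003]
ft_force: [1.2, -0.0, -0.7]
grip_width: 0.411
```

```bash
python3 feel.py 5
```

```text
t 5.7 F [ 0.8  -0.34 -1.26] sd [0.37 0.41 0.26] T [ 0.087 -0.15  -0.007] P [0.475  0.019  0.2439] sdP [0. 0. 0.] ang -2.691 tiltfix [-0.0026  0.0018  0.    ] g 0.413 q7 1.91 xyfix cm to L/R [0.1  0.22]
```

Request:
play_rows(targets="0 0 0 0 0 0.1 -1;0 0 0 0 0 0.1 -1;0 0 0 0 0 0 -1")

```text
time: 6.08
position: [0.475, 0.0189, 0.2439]
tool_rot: [-0.387, 3.115, -0.003]
ft_force: [1.1, -1.0, -2.3]
grip_width: 0.41
```

```bash
python3 feel.py 5
```

```text
t 6.33 F [ 0.87 -0.59 -0.75] sd [0.2  0.31 0.53] T [ 0.046 -0.197 -0.023] P [0.4751 0.0189 0.2439] sdP [0. 0. 0.] ang -2.894 tiltfix [-0.0025  0.0025 -0.    ] g 0.406 q7 1.71 xyfix cm to L/R [0.15 0.22]
```

Request:
play_rows(targets="0 0 0 0 0 0.1 -1;0 0 0 0 0 0.1 -1;0 0 0 0 0 0 -1")

```text
time: 6.7
position: [0.4751, 0.0188, 0.2439]
tool_rot: [-0.07, 3.138, -0.004]
ft_force: [0.6, -1.0, -1.3]
grip_width: 0.409
```

```bash
python3 feel.py 5
```

```text
t 6.95 F [ 0.36 -0.66 -1.18] sd [0.3  0.33 0.27] T [ 0.032 -0.2   -0.022] P [0.4751 0.0188 0.2439] sdP [0. 0. 0.] ang -3.096 tiltfix [-0.0023  0.0029 -0.    ] g 0.409 q7 1.51 xyfix cm to L/R [0.19 0.21]
```

Request:
play_rows(targets="0 0 0 0 0 0.1 -1;0 0 0 0 0 0.1 -1;0 0 0 0 0 0 -1")

```text
time: 7.32
position: [0.4751, 0.0187, 0.2439]
tool_rot: [0.247, 3.129, -0.004]
ft_force: [1.1, -0.9, -0.4]
grip_width: 0.416
```

```bash
python3 feel.py 5
```

```text
t 7.58 F [ 0.58 -1.09 -1.17] sd [0.43 0.36 0.8 ] T [ 0.007 -0.232 -0.048] P [0.4751 0.0186 0.2439] sdP [0. 0. 0.] ang 2.984 tiltfix [-0.0021  0.0035 -0.    ] g 0.403 q7 1.31 xyfix cm to L/R [0.24 0.2 ]
```

Request:
play_rows(targets="0 0 0 0 0 0.1 -1;0 0 0 0 0 0.1 -1;0 0 0 0 0 0 -1")

```text
time: 7.95
position: [0.475, 0.0186, 0.2439]
tool_rot: [0.562, 3.087, -0.004]
ft_force: [1.4, 0.2, -1.1]
grip_width: 0.41
```

```bash
python3 feel.py 5
```

```text
t 8.2 F [ 0.12 -0.96 -0.79] sd [0.32 0.54 0.2 ] T [-0.015 -0.231 -0.05 ] P [0.475  0.0185 0.2439] sdP [0. 0. 0.] ang 2.782 tiltfix [-0.0017  0.0038  0.    ] g 0.41 q7 1.11 xyfix cm to L/R [0.27 0.17]
```

Request:
play_rows(targets="0 0 0 0 0 0.1 -1;0 0 0 0 0 0.1 -1;0 0 0 0 0 0 -1")

```text
time: 8.57
position: [0.475, 0.0184, 0.244]
tool_rot: [0.871, 3.015, -0.004]
ft_force: [1.2, -1.2, -0.5]
grip_width: 0.409
```

```bash
python3 feel.py 5
```

```text
t 8.82 F [ 0.07 -1.32 -0.25] sd [0.46 0.28 0.64] T [-0.067 -0.204 -0.042] P [0.475  0.0184 0.244 ] sdP [0. 0. 0.] ang 2.579 tiltfix [-0.0013  0.0042  0.    ] g 0.41 q7 0.91 xyfix cm to L/R [0.31 0.14]
```

Request:
play_rows(targets="0 0 0 0 0 0.1 -1;0 0 0 0 0 0.1 -1;0 0 0 0 0 0 -1")

```text
time: 9.2
position: [0.475, 0.0183, 0.2442]
tool_rot: [1.171, 2.911, -0.004]
ft_force: [-0.6, -1.3, -0.8]
grip_width: 0.409
```

```bash
python3 feel.py 8
```

```text
t 9.6 F [ 0.12 -1.27  0.07] sd [0.57 0.56 0.47] T [-0.094 -0.144 -0.008] P [0.475  0.0183 0.2442] sdP [0. 0. 0.] ang 2.376 tiltfix [-0.0008  0.0045  0.    ] g 0.408 q7 0.7 xyfix cm to L/R [0.34 0.1 ]
```

Request:
play_rows(targets="0 0 0 0 0 0.1 -1;0 0 0 0 0 0.1 -1;0 0 0 0 0 0 -1")

```text
time: 9.98
position: [0.4749, 0.0182, 0.2444]
tool_rot: [1.462, 2.776, -0.004]
ft_force: [-0.2, -1.7, 0.4]
grip_width: 0.41
```

```bash
sed -i "s/'P',np.mean(P,0).round(4)/'P',np.mean(P,0).round(5)/" feel.py; python3 feel.py 8
```

```text
t 10.38 F [ 0.08 -1.33  0.62] sd [0.5  0.62 0.45] T [-0.15  -0.072 -0.014] P [0.47492 0.01824 0.24431] sdP [0. 0. 0.] ang 2.172 tiltfix [-0.0003  0.0047  0.    ] g 0.409 q7 0.5 xyfix cm to L/R [0.37 0.05]
```

Request:
play_rows(targets="0 0 0 0 0 0 1;0 0 0 0 0 0 1;0 0 0 0 0 0 1;0 0 0 0 0 0 1;0 0 -2 0 0 0 1;0 0 -3 0 0 0 1;0 0 -4 0 0 0 1;0 0 0 0 0 0 1")

```text
time: 11.38
position: [0.4743, 0.0197, 0.3359]
tool_rot: [1.462, 2.78, -0.004]
ft_force: [-0.6, 0.2, -0.0]
grip_width: 0.999
```

```bash
python3 st.py 0.4935 -0.229 0.34; python3 -c "
from h import *
snap('wrist','wrist2');snap('side','side2')"
```

```text
t 11.38 p [0.4743 0.0197 0.3359] q [-0.09 -0.   -0.    1.96  0.    1.18  0.5 ] F [-0.59  0.24 -0.04] T [ 0.04  -0.028 -0.017] g 0.999
toolx [-0.567  0.824 -0.002] z [-3.0e-04 -2.9e-03 -1.0e+00] angle 2.173
shift cm [-21.58 -12.51  -0.34]
grasp pt [0.4742 0.0192 0.1719]
tilt fix (tool rotvec) [-0.0019  0.0022 -0.    ]
```

View pics/wrist2.png

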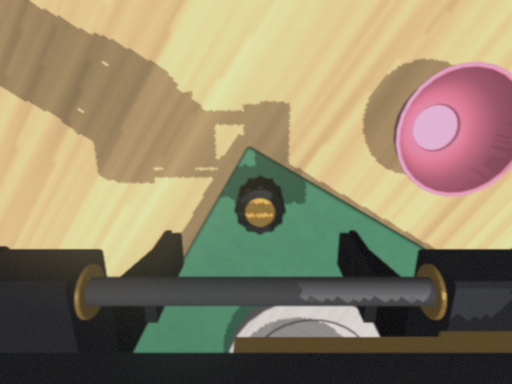

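Request:
play_rows(targets="-4.3 -2.5 0 0 0 0 1;-4.3 -2.5 0 0 0 0 1;-4.3 -2.5 0 0 0 0 1;-4.3 -2.5 0 0 0 0 1;-4.3 -2.5 0 0 0 0 1;0 0 0 0 0 -0.18 1;0 0 0 0 0 -0.18 1;0 0 0 0 0 -0.18 1;0 0 0 0 0 -0.18 1;0 0 0 0 0 -0.18 1;0 0 0 0 0 -0.18 1;0 0 0 0 0 -0.18 1;0 0 0 0 0 -0.18 1;0 0 0 0 0 -0.18 1;0 0 0 0 0 -0.18 1;0 0 0 0 0 0 1")

```text
time: 13.48
position: [0.4854, -0.2323, 0.2964]
tool_rot: [1.135, -2.858, -0.052]
ft_force: [-0.1, -0.2, 0.6]
grip_width: 1.0
```

```bash
python3 st.py 0.4935 -0.229 0.34; python3 -c "
from h import *
b=ld('wrist2');print('L now',wz(b,261,211,.094))
snap('wrist','wrist3')"
```

```text
t 13.47 p [ 0.4854 -0.2323  0.2964] q [ 0.52  0.2  -0.15  1.83  0.05  1.19  2.68] F [-0.11 -0.16  0.57] T [ 0.084 -0.129 -0.008] g 1.0
toolx [-0.726 -0.686  0.049] z [-0.0736  0.0068 -0.9973] angle -2.384
shift cm [-0.6  -0.07 -4.4 ]
grasp pt [ 0.4733 -0.2312  0.1329]
tilt fix (tool rotvec) [ 0.0555 -0.0488 -0.    ]
L now [0.47410266 0.02090545 0.094     ]
```

View pics/wrist3.png

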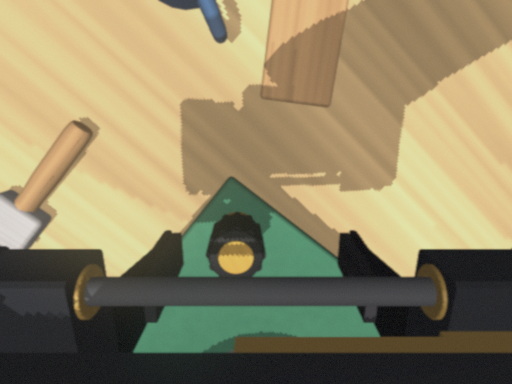

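Request:
play_rows(targets="0 0 -3 0 0 0.17 1;0 0 -1 0.05 -0.045 0.17 1;0 0 0 0 0 0 1")

```text
time: 13.9
position: [0.4872, -0.2347, 0.336]
tool_rot: [0.622, -3.064, 0.022]
ft_force: [0.2, 0.0, -0.6]
grip_width: 0.997
```

```bash
python3 st.py 0.4935 -0.229 0.34; python3 -c "
from h import *
b=ld('wrist3');print('R',wz(b,237,258,.094),w(b,237,258))"
```

```text
t 13.9 p [ 0.4872 -0.2347  0.336 ] q [ 0.49  0.14 -0.1   1.81  0.04  1.2   2.34] F [ 0.17  0.04 -0.61] T [ 0.205 -0.021  0.03 ] g 0.997
toolx [-0.921 -0.39   0.017] z [-0.0118 -0.0166 -0.9998] angle -2.741
shift cm [-0.79  0.28 -0.42]
grasp pt [ 0.4853 -0.2374  0.172 ]
tilt fix (tool rotvec) [-0.0107 -0.0174  0.    ]
R [ 0.49184576 -0.22901702  0.094     ] [ 0.49193424 -0.22894093  0.09375728]
```

Request:
play_rows(targets="-0.8 0.28 0 -0.01 -0.017 0 1;0 0 0 0 0 0 1")

```text
time: 14.15
position: [0.4939, -0.228, 0.3348]
tool_rot: [0.633, -3.076, -0.003]
ft_force: [-0.1, -0.4, 0.2]
grip_width: 1.003
```

```bash
python3 st.py 0.492 -0.229 0.243; python3 -c "
from h import *
b=snap('wrist','wrist4'); c=b['pixels'][150:290,180:340]; cv2.imwrite('pics/c4.png',cv2.resize(c,None,fx=4,fy=4,interpolation=2))"
```

```text
t 14.15 p [ 0.4939 -0.228   0.3348] q [ 0.49  0.15 -0.12  1.8   0.02  1.19  2.35] F [-0.09 -0.36  0.18] T [ 0.169 -0.047  0.043] g 1.003
toolx [-0.919 -0.395  0.001] z [-0.0019  0.0014 -1.    ] angle -2.736
shift cm [ 0.2  -0.04  9.18]
grasp pt [ 0.4936 -0.2277  0.1708]
tilt fix (tool rotvec) [ 0.002  -0.0012  0.    ]
```

View pics/c4.png

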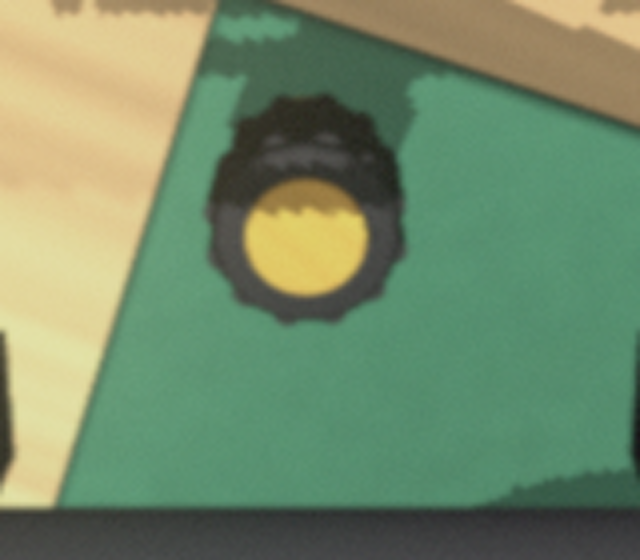

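Cap centre at crop (306,238), i.e. pixel (256.5,209.5).

```bash
python3 -c "
from h import *
b=ld('wrist4');print('R',wz(b,256.5,209.5,.094),w(b,256,210))"
```

```text
R [ 0.49220071 -0.22941314  0.094     ] [ 0.49277221 -0.22956843  0.09379192]
```

Request:
play_rows(targets="0.2 -0.05 1.5 0.002 -0.001 0 1;0 0 3 0 0 0 1;0 0 3 0 0 0 1;0 0 1.3 0 0 0 1;0 0 0.3 0 0 0 1;0 0 0 0 0 0 1")

```text
time: 14.95
position: [0.4903, -0.2305, 0.2372]
tool_rot: [0.632, -3.073, -0.003]
ft_force: [-0.3, -0.8, 0.4]
grip_width: 0.998
```

```bash
python3 st.py 0.4922 -0.2293 0.243
```

```text
t 14.95 p [ 0.4903 -0.2305  0.2372] q [ 0.49  0.25 -0.11  1.9   0.03  1.    2.34] F [-0.29 -0.78  0.42] T [ 0.174 -0.038  0.034] g 0.998
toolx [-0.919 -0.395  0.004] z [-4.7e-03  8.0e-04 -1.0e+00] angle -2.736
shift cm [-0.22  0.04 -0.58]
grasp pt [ 0.4895 -0.2304  0.0732]
tilt fix (tool rotvec) [ 0.0025 -0.004   0.    ]
```

Request:
play_rows(targets="-0.22 0.04 -0.6 0.002 -0.004 0 1;0 0 0 0 0 0 1")

```text
time: 15.2
position: [0.4931, -0.2295, 0.2455]
tool_rot: [-0.633, 3.074, -0.003]
ft_force: [-0.3, 0.1, -0.6]
grip_width: 1.001
```

```bash
python3 st.py 0.4922 -0.2293 0.243
```

```text
t 15.2 p [ 0.4931 -0.2295  0.2455] q [ 0.49  0.24 -0.12  1.89  0.03  1.01  2.34] F [-0.32  0.11 -0.58] T [ 0.179 -0.024  0.044] g 1.001
toolx [-0.919 -0.395 -0.003] z [ 0.0034 -0.001  -1.    ] angle -2.736
shift cm [0.08 0.06 0.25]
grasp pt [ 0.4937 -0.2297  0.0815]
tilt fix (tool rotvec) [-0.0022  0.0027 -0.    ]
```

Request:
play_rows(targets="0.08 0.05 0.15 -0.002 0.002 0 -1;0 0 0 0 0 0 -1;0 0 0 0 0 0 -1;0 0 0 0 0 0 -1", newtons=15)

```text
time: 15.7
position: [0.4924, -0.2295, 0.245]
tool_rot: [-0.633, 3.075, -0.002]
ft_force: [0.7, -0.4, 0.2]
grip_width: 0.633
```

```bash
python3 st.py 0.4922 -0.2293 0.243
```

```text
t 15.7 p [ 0.4924 -0.2295  0.245 ] q [ 0.49  0.24 -0.12  1.9   0.03  1.01  2.34] F [ 0.71 -0.42  0.17] T [ 0.13  -0.052  0.037] g 0.633
toolx [-0.919 -0.395 -0.002] z [ 2.2e-03 -7.0e-04 -1.0e+00] angle -2.735
shift cm [0.01 0.02 0.2 ]
grasp pt [ 0.4928 -0.2296  0.081 ]
tilt fix (tool rotvec) [-0.0015  0.0018  0.    ]
```

Request:
play_rows(targets="0 0 0.15 0 0 0 -1;0 0 0 0 0 0 -1;0 0 0 0 0 0 -1;0 0 0 0 0 0 -1;0 0 0 0 0 0 -1")

```text
time: 16.32
position: [0.4926, -0.2305, 0.2432]
tool_rot: [-0.632, 3.074, -0.005]
ft_force: [0.8, -0.5, -0.1]
grip_width: 0.408
```

```bash
sed -i 's/.4743,.0199,0/.4922,-.2293,0/' feel.py; python3 feel.py 6
```

```text
t 16.62 F [ 0.65 -0.97 -0.65] sd [0.19 0.7  0.45] T [ 0.016 -0.135  0.013] P [ 0.49263 -0.23049  0.24325] sdP [0. 0. 0.] ang -2.736 tiltfix [-0.0038  0.0022  0.    ] g 0.412 q7 2.34 xyfix cm to L/R [0.08 0.28]
```

Request:
play_rows(targets="0 0 0 0 0 0.1 -1;0 0 0 0 0 0.1 -1;0 0 0 0 0 0 -1")

```text
time: 17.0
position: [0.4926, -0.2305, 0.2433]
tool_rot: [-0.315, 3.122, -0.005]
ft_force: [0.6, -0.1, 0.2]
grip_width: 0.406
```

```bash
python3 feel.py 6
```

```text
t 17.3 F [ 1.23 -1.29 -1.1 ] sd [0.56 0.48 0.41] T [-0.008 -0.142 -0.028] P [ 0.49263 -0.23054  0.24326] sdP [0. 0. 0.] ang -2.94 tiltfix [-0.0034  0.003   0.    ] g 0.406 q7 2.14 xyfix cm to L/R [0.14 0.27]
```

Request:
play_rows(targets="0 0 0 0 0 0.1 -1;0 0 0 0 0 0.1 -1;0 0 0 0 0 0 -1")

```text
time: 17.68
position: [0.4926, -0.2306, 0.2433]
tool_rot: [0.004, 3.138, -0.004]
ft_force: [0.3, -1.2, -0.1]
grip_width: 0.409
```

```bash
python3 feel.py 5
```

```text
t 17.93 F [ 0.87 -1.12 -1.02] sd [0.45 0.28 0.45] T [-0.046 -0.187 -0.023] P [ 0.49263 -0.2306   0.24327] sdP [0. 0. 0.] ang 3.14 tiltfix [-0.0028  0.0038  0.    ] g 0.408 q7 1.94 xyfix cm to L/R [0.2  0.24]
```

Request:
play_rows(targets="0 0 0 0 0 0.1 -1;0 0 0 0 0 0.1 -1;0 0 0 0 0 0 -1")

```text
time: 18.3
position: [0.4926, -0.2307, 0.2433]
tool_rot: [0.321, 3.121, -0.004]
ft_force: [0.8, -0.9, -0.9]
grip_width: 0.41
```

```bash
python3 feel.py 5
```

```text
t 18.55 F [ 0.68 -1.1  -0.9 ] sd [0.51 0.37 0.4 ] T [-0.06  -0.149 -0.034] P [ 0.49261 -0.23066  0.24326] sdP [0. 0. 0.] ang 2.937 tiltfix [-0.002   0.0043  0.    ] g 0.41 q7 1.74 xyfix cm to L/R [0.24 0.21]
```

Request:
play_rows(targets="0 0 0 0 0 0.1 -1;0 0 0 0 0 0.1 -1;0 0 0 0 0 0 -1")

```text
time: 18.92
position: [0.4926, -0.2307, 0.2433]
tool_rot: [0.634, 3.073, -0.003]
ft_force: [0.4, -0.6, -0.6]
grip_width: 0.408
```

```bash
python3 feel.py 5
```

```text
t 19.18 F [ 0.71 -0.25 -0.81] sd [0.29 0.35 0.25] T [-0.103 -0.147 -0.007] P [ 0.4926  -0.23072  0.24332] sdP [0. 0. 0.] ang 2.735 tiltfix [-0.0012  0.0046 -0.    ] g 0.406 q7 1.55 xyfix cm to L/R [0.28 0.16]
```

Request:
play_rows(targets="0 0 0 0 0 0.1 -1;0 0 0 0 0 0.1 -1;0 0 0 0 0 0 -1")

```text
time: 19.55
position: [0.4926, -0.2307, 0.2435]
tool_rot: [0.942, 2.992, -0.003]
ft_force: [0.9, -1.5, -0.8]
grip_width: 0.411
```

```bash
python3 feel.py 6
```

```text
t 19.85 F [ 0.42 -0.62 -0.57] sd [0.33 0.25 0.91] T [-0.104 -0.122 -0.019] P [ 0.49259 -0.23076  0.24345] sdP [0. 0. 0.] ang 2.532 tiltfix [-0.0003  0.0048  0.    ] g 0.406 q7 1.35 xyfix cm to L/R [0.31 0.11]
```

Request:
play_rows(targets="0 0 0 0 0 0.1 -1;0 0 0 0 0 0.1 -1;0 0 0 0 0 0 -1")

```text
time: 20.23
position: [0.4926, -0.2308, 0.2436]
tool_rot: [1.24, 2.881, -0.002]
ft_force: [0.5, -0.6, -1.1]
grip_width: 0.409
```

```bash
python3 feel.py 8
```

```text
t 20.62 F [ 0.52 -1.24 -0.2 ] sd [0.52 0.27 0.45] T [-0.153 -0.045 -0.001] P [ 0.49259 -0.23077  0.24359] sdP [0. 0. 0.] ang 2.329 tiltfix [ 0.0006  0.0047 -0.    ] g 0.405 q7 1.15 xyfix cm to L/R [0.33 0.05]
```

R has taken up load. While it is still gripped, I'll press very gently to check the corner's stiffness: about 20 N/mm is expected if the jack foot bears, about 10 if not.

Request:
play_rows(targets="0 0 0.08 0 0 0 -1")

```text
time: 20.75
position: [0.4926, -0.2308, 0.2433]
tool_rot: [1.241, 2.881, -0.002]
ft_force: [-1.9, 0.1, 6.6]
grip_width: 0.408
```

```bash
python3 feel.py 10
```

```text
t 21.25 F [-1.89  0.26  5.37] sd [0.45 0.5  0.71] T [0.028 0.381 0.023] P [ 0.49258 -0.23084  0.24329] sdP [0. 0. 0.] ang 2.328 tiltfix [0.0006 0.0048 0.    ] g 0.408 q7 1.15 xyfix cm to L/R [0.34 0.05]
```

Pressing gave 5.6 N per 0.30 mm, about 19 N/mm, so the right foot bears. Next I release and repeat the check on the left, since loading R took a little off L.

Request:
play_rows(targets="0 0 -0.08 0 0 0 -1;0 0 0 0 0 0 1;0 0 0 0 0 0 1;0 0 0 0 0 0 1;0 0 0 0 0 0 1;0 0 -2 0 0 0 1;0 0 -3 0 0 0 1;0 0 -4 0 0 0 1;0 0 0 0 0 0 1")

```text
time: 22.38
position: [0.492, -0.2297, 0.3346]
tool_rot: [1.242, 2.884, -0.0]
ft_force: [0.0, 0.0, -0.1]
grip_width: 0.997
```

```bash
python3 st.py 0.4742 0.0202 0.34
```

```text
t 22.38 p [ 0.492  -0.2297  0.3346] q [ 0.36  0.14  0.03  1.81 -0.    1.19  1.15] F [ 0.    0.01 -0.11] T [ 0.033 -0.061 -0.029] g 0.997
toolx [-0.687  0.726 -0.001] z [ 1.2e-03 -8.0e-04 -1.0e+00] angle 2.329
shift cm [19.38 15.88 -0.57]
grasp pt [ 0.4922 -0.2298  0.1706]
tilt fix (tool rotvec) [ 0.0003  0.0014 -0.    ]
```

Request:
play_rows(targets="3.9 3.2 0 0 0 0 1;3.9 3.2 0 0 0 0 1;3.9 3.2 0 0 0 0 1;3.9 3.2 0 0 0 0 1;3.8 3.1 -0.5 0 0 0 1;0 0 0 0 0 0 1")

```text
time: 23.12
position: [0.4724, 0.0274, 0.3352]
tool_rot: [-1.245, -2.882, 0.003]
ft_force: [0.2, -0.6, -1.1]
grip_width: 1.0
```

```bash
python3 st.py 0.4742 0.0200 0.244;python3 -c "
from h import *
snap('side','side3')"
```

```text
t 23.12 p [0.4724 0.0274 0.3352] q [ 0.09  0.   -0.21  1.96  0.    1.18  0.64] F [ 0.18 -0.58 -1.14] T [-0.01  -0.031  0.032] g 1.0
toolx [-0.685  0.728  0.001] z [-2.6e-03 -7.0e-04 -1.0e+00] angle 2.326
shift cm [-0.67 -0.36  9.12]
grasp pt [0.472  0.0273 0.1712]
tilt fix (tool rotvec) [-0.0024 -0.0013 -0.    ]
```

View pics/side3.png

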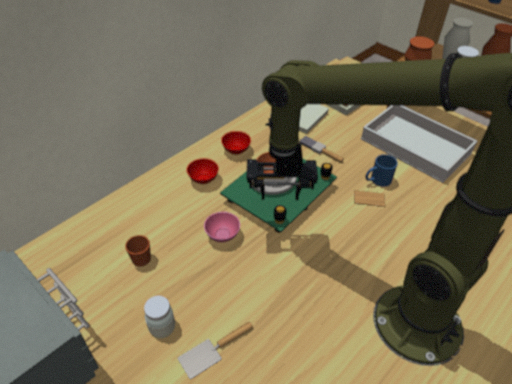

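The stand, knobs (280,212) and (326,170), and bystanders are where they were.

Request:
play_rows(targets="-0.65 -0.35 1 -0.002 -0.001 0 1;0 0 0 0 0 0 1")

```text
time: 23.42
position: [0.4742, 0.0148, 0.3229]
tool_rot: [-1.255, -2.878, 0.005]
ft_force: [-0.7, -0.7, -0.3]
grip_width: 0.999
```

```bash
python3 st.py 0.4742 0.0200 0.244
```

```text
t 23.43 p [0.4742 0.0148 0.3229] q [ 0.1   0.02 -0.19  1.97  0.01  1.16  0.66] F [-0.65 -0.69 -0.26] T [ 0.009 -0.049  0.017] g 0.999
toolx [-0.68   0.733  0.   ] z [-0.0031 -0.0023 -1.    ] angle 2.319
shift cm [0.38 0.39 7.89]
grasp pt [0.4737 0.0144 0.1589]
tilt fix (tool rotvec) [-0.0039 -0.0004  0.    ]
```

Request:
play_rows(targets="0.3 0.3 0 -0.003 0 0 1;0 0 0 0 0 0 1;0 0 0 0 0 0 1")

```text
time: 23.8
position: [0.4746, 0.0173, 0.3224]
tool_rot: [-1.261, -2.876, 0.001]
ft_force: [0.4, -0.6, -0.7]
grip_width: 0.999
```

```bash
python3 st.py 0.4742 0.0200 0.244
```

```text
t 23.8 p [0.4746 0.0173 0.3224] q [ 0.1   0.02 -0.2   1.97  0.    1.15  0.65] F [ 0.44 -0.6  -0.71] T [ 0.044 -0.077  0.004] g 0.999
toolx [-0.678  0.736  0.001] z [-0.0015  0.     -1.    ] angle 2.315
shift cm [0.21 0.16 7.84]
grasp pt [0.4743 0.0173 0.1584]
tilt fix (tool rotvec) [-0.0011 -0.001  -0.    ]
```

Request:
play_rows(targets="0.25 0.2 3 0 0 0 1;0 0 3 0 0 0 1;0 0 1 0 0 0 1;0 0 0 0 0 0 1;0 0 0 0 0 0 1")

```text
time: 24.42
position: [0.4759, 0.0206, 0.2536]
tool_rot: [1.26, 2.874, 0.003]
ft_force: [0.4, -0.2, 1.2]
grip_width: 1.005
```

```bash
python3 st.py 0.4742 0.0200 0.244
```

```text
t 24.43 p [0.4759 0.0206 0.2536] q [ 0.09  0.1  -0.2   2.04  0.02  1.    0.63] F [ 0.41 -0.19  1.16] T [ 0.117 -0.056 -0.023] g 1.005
toolx [-0.677  0.736 -0.003] z [ 4.e-03  2.e-04 -1.e+00] angle 2.315
shift cm [ 0.07 -0.17  0.96]
grasp pt [0.4765 0.0206 0.0896]
tilt fix (tool rotvec) [ 0.0031  0.0026 -0.    ]
```

Request:
play_rows(targets="0.07 -0.2 0.9 0.003 0.003 0 1;0 0 0 0 0 0 1;0 0 0 0 0 0 -1;0 0 0 0 0 0 -1;0 0 0 0 0 0 -1;0 0 0 0 0 0 -1")

```text
time: 25.18
position: [0.4748, 0.0197, 0.2461]
tool_rot: [1.261, 2.874, 0.003]
ft_force: [-0.5, -1.0, 0.2]
grip_width: 0.632
```

```bash
python3 st.py 0.4742 0.0200 0.244
```

```text
t 25.18 p [0.4748 0.0197 0.2461] q [ 0.09  0.1  -0.2   2.05  0.02  0.99  0.63] F [-0.47 -0.96  0.21] T [ 0.021 -0.03  -0.005] g 0.632
toolx [-0.677  0.736 -0.002] z [ 3.5e-03  3.0e-04 -1.0e+00] angle 2.315
shift cm [ 0.06 -0.02  0.21]
grasp pt [0.4753 0.0198 0.0821]
tilt fix (tool rotvec) [0.0028 0.0021 0.    ]
```

Request:
play_rows(targets="0 0 0.15 0 0 0 -1;0 0 0 0 0 0 -1;0 0 0 0 0 0 -1;0 0 0 0 0 0 -1;0 0 0 0 0 0 -1")

```text
time: 25.8
position: [0.4742, 0.0191, 0.2444]
tool_rot: [1.262, 2.876, -0.001]
ft_force: [-0.9, -0.5, 1.2]
grip_width: 0.411
```

```bash
python3 feel.py 8
```

```text
t 26.2 F [-0.83 -0.53  0.7 ] sd [0.22 0.4  0.47] T [-0.089  0.149  0.039] P [0.47416 0.01912 0.24436] sdP [0. 0. 0.] ang 2.315 tiltfix [ 0.0002  0.0015 -0.    ] g 0.412 q7 0.63 xyfix cm to L/R [-19.44 -15.5 ]
```

Request:
play_rows(targets="0 0 0.08 0 0 0 -1")

```text
time: 26.32
position: [0.4742, 0.0192, 0.244]
tool_rot: [1.262, 2.876, -0.001]
ft_force: [-3.6, 0.3, 7.9]
grip_width: 0.411
```

```bash
python3 feel.py 8
```

```text
t 26.73 F [-2.54 -0.55  5.74] sd [0.49 0.42 0.71] T [-0.083  0.587  0.018] P [0.47419 0.01918 0.24411] sdP [0. 0. 0.] ang 2.315 tiltfix [0.0001 0.0014 0.    ] g 0.411 q7 0.62 xyfix cm to L/R [-19.44 -15.51]
```

Request:
play_rows(targets="0 0 -0.08 0 0 0 -1;0 0 -0.03 0 0 0 -1")

```text
time: 26.98
position: [0.4741, 0.0191, 0.2446]
tool_rot: [1.261, 2.875, -0.001]
ft_force: [1.1, -0.2, -3.7]
grip_width: 0.415
```

```bash
python3 feel.py 8
```

```text
t 27.38 F [ 1.41 -0.34 -4.16] sd [0.57 0.56 0.96] T [-0.052 -0.337  0.04 ] P [0.47415 0.01907 0.24465] sdP [0.     0.     0.0001] ang 2.315 tiltfix [ 0.0002  0.0016 -0.    ] g 0.405 q7 0.63 xyfix cm to L/R [-19.43 -15.5 ]
```

Request:
play_rows(targets="0 0 -0.08 0 0 0 -1")

```text
time: 27.5
position: [0.4741, 0.019, 0.245]
tool_rot: [1.261, 2.875, -0.001]
ft_force: [4.8, -1.1, -11.9]
grip_width: 0.409
```

```bash
python3 feel.py 8
```

```text
t 27.9 F [  4.68  -0.54 -12.04] sd [0.31 0.4  0.88] T [-0.056 -1.011  0.02 ] P [0.47414 0.019   0.24506] sdP [0.     0.     0.0001] ang 2.315 tiltfix [0.0002 0.0017 0.    ] g 0.409 q7 0.63 xyfix cm to L/R [-19.43 -15.49]
```

Stiffness at L is about 19 N/mm both pressing and lifting. The left foot stays in contact even with the corner raised about 0.6 mm, so it carries roughly 5–6 N. R is near 4 N, which leaves the front foot about 8 N. I'll return to neutral and let go.

Request:
play_rows(targets="0 0 0.1 0 0 0 -1;0 0 0.03 0 0 0 -1")

```text
time: 28.15
position: [0.4742, 0.0191, 0.2447]
tool_rot: [1.262, 2.876, -0.001]
ft_force: [2.1, -1.3, -5.1]
grip_width: 0.415
```

```bash
python3 feel.py 5
```

```text
t 28.4 F [ 1.08 -0.82 -3.94] sd [0.35 0.63 0.58] T [-0.066 -0.276  0.053] P [0.47418 0.0191  0.24461] sdP [0. 0. 0.] ang 2.315 tiltfix [ 0.      0.0015 -0.    ] g 0.411 q7 0.62 xyfix cm to L/R [-19.44 -15.5 ]
```

Request:
play_rows(targets="0 0 0.05 0 0 0 -1;0 0 0 0 0 0 1;0 0 0 0 0 0 1;0 0 0 0 0 0 1;0 0 0 0 0 0 1;0 0 -2 0 0 0 1;0 0 -3 0 0 0 1;0 0 -4 0 0 0 1;0 0 -4 0 0 0 1;0 0 0 0 0 0 1;0 0 0 0 0 0 1")

```text
time: 29.78
position: [0.4737, 0.0199, 0.3785]
tool_rot: [1.262, 2.877, -0.0]
ft_force: [-0.2, -1.0, -0.9]
grip_width: 0.998
```

```bash
python3 st.py; python3 -c "
from h import *
snap('scene','scene5')
a=snap('side','side5');c=a['pixels'][120:250,190:380];cv2.imwrite('pics/s5c.png',cv2.resize(c,None,fx=4,fy=4,interpolation=2))
z=ld('side0');d=cv2.absdiff(a['pixels'],z['pixels']).max(2)
print(wz(a,280.4,209,.094))"
```

```text
t 29.77 p [0.4737 0.0199 0.3785] q [ 0.1  -0.03 -0.2   1.9  -0.01  1.27  0.65] F [-0.21 -0.96 -0.9 ] T [-0.004 -0.027 -0.058] g 0.998
toolx [-0.677  0.736 -0.   ] z [-1.e-04 -2.e-04 -1.e+00] angle 2.315
grasp pt [0.4737 0.0198 0.2145]
tilt fix (tool rotvec) [-0.0001  0.0001  0.    ]
[0.47379088 0.01770598 0.094     ]
```

View pics/s5c.png

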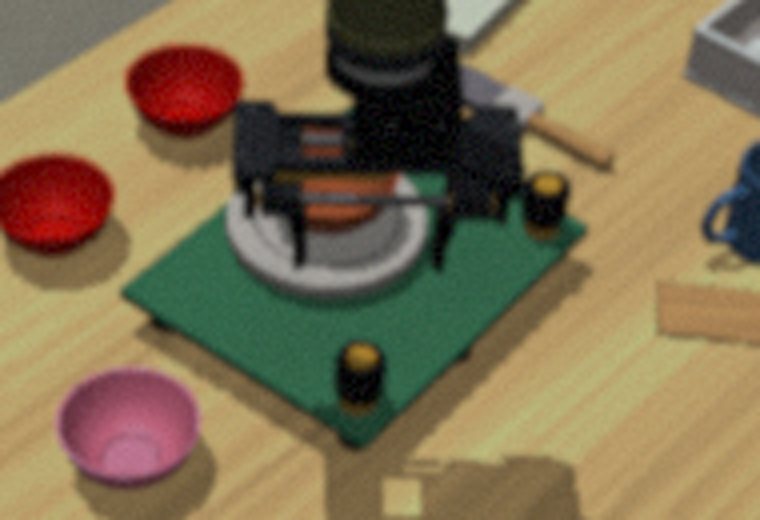

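View pics/scene5.png

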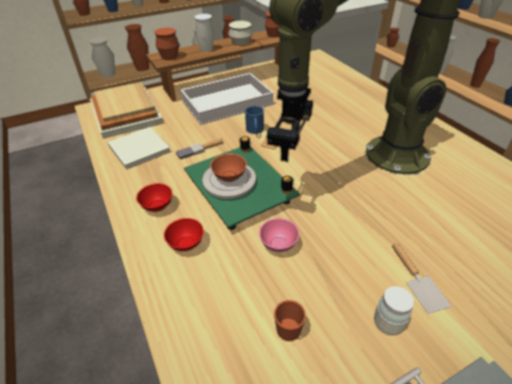

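The bowl stands on the wheel at scene (229,166). The stand and bystanders look undisturbed, and the gripper is clear above the stand. I'll hand the job in.

```bash
python3 -c "
from bench import ctrl
print(ctrl.close_job())"
```

```text
the job is handed in; nothing more can be done
None
```

I turned both knobs clockwise until their feet touched the table and took load, then let go, backed clear and handed the job in at about 30 s; no verdict was reported.

| Jack | Turned in all | Past first contact | Estimated foot load |
|---|---|---|---|
| Left | about 1.8 rad | about 0.5 rad | 5–6 N |
| Right | about 1.2 rad | about 0.45 rad | 4 N |

- **Stiffness check:** gentle presses gave about 19 N/mm at the right corner and 20 N/mm at the left. I expected about 20 if the jack foot bears and 10 if it does not, so both feet bear.
- **Left corner:** it also stayed stiff when lifted about 0.6 mm. That points to a left foot load at or slightly above the estimate.
- **Fixed feet:** I calculate about 8 N on the front foot and about 11 N on each rear foot. I worked these out from the knob turns, forces and stiffnesses and did not measure them.
- **Level:** from the roughly 0.3–0.4 mm each front corner rose, I estimate a tilt of about 0.003 rad, well inside the 0.012 rad limit.
- **Final pictures:** the bowl was standing on the wheel, the stand and the other things looked unmoved, and the gripper was clear.

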